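# Clip the sprung contact hook onto the culture vessel's terminal post

## Robot

A 6-joint arm with a two-finger parallel gripper is mounted at the origin on the work surface. World frame = base frame: x ahead of the robot, y to its left, z up, the work surface at z = 0. Lengths are in mm, angles in rad, forces in N, time in s.
With the tool pointing down it reaches from about 350 to 875 mm from the base axis. Payload 4.2 kg.
Tool frame: the origin (TCP) lies at the very end of the fingers, on their centre line; the grasp point (between the pads) lies 19 mm behind it; z points along the fingers, y is the line along which they close (so a half turn about z gives the same grasp; the last joint's range is limited). The gripper opens to 85 mm and grips with 20 to 120 N. Pads are 22 mm wide; open, the fingers measure 114 mm over their backs; the gripper's body (76 mm by 85 mm) begins 54 mm behind the grasp point. The pads swing forward as they close: fully open they stand 13 mm farther back than shut.
Start: joints at [-1.09, 0.385, 0.008, 0, -1.194, -0.259], TCP at [137.509, -609.664, 231.312] pointing down, gripper open.
Joint ranges: [-3.14, 3.14], [-1.21, 2.06], [-1.07, 1.41], [-3.16, 2.05], [-2.99, -0.16], [-3.1, 3.1]. Speed limits (rad/s): [2.79, 2.79, 3.14, 3.14, 3.14, 3.14].

## Interface

Orientations are given as a unit quaternion [x, y, z, w].
In Python, from bench import read_state, get_image, camera_model, job_done gives the robot as it stands.
- The arm moves only by the shell command python3 -m handwheel 'ROWS'. ROWS is JSON, a list of rows, each a list of 7 numbers: the shift along the tool's x, y, z in m, then the turn, a rotation vector about the tool's x, y, z in rad, then the gripper's target within -1 to 1 (fully open at 1, half-way at 0, shut at -1). In form: [[dx, dy, dz, wx, wy, wz, jaw], ...]. A call has 1 to 10 rows; each row is the pose to reach, as a shift and turn from the pose commanded when the call began, along the tool's axes at that moment; what a row does not reach only later rows make up. A row lasts 1/8 s, in which the tool goes at most 62.5 mm and 10.7 degrees, less where a joint would pass 70% of its speed; a pose out of reach is approached as far as the arm can. A call with a gripper value outside its range is refused whole. The fingers move at their own pace and stop on an object; the grip force is fixed at half the most. Time passes only in rows, so rows that repeat a pose let the fingers close. It gives the time, the measured TCP pose, the force, the opening and the grip force at its end, in the units of the state.
- read_state(): the state, without advancing time (a new reading comes with each control period).
- get_image(name): name is "scene" or "top" or "wrist"; returns (picture, depth): 400x640x3 uint8, blue, green, red; 400x640 float32, mm along the optical axis (not along the pixel's ray), 0 where there is no reading.
- camera_model(name): a dict with "K" (3x3 intrinsics, pixels), "rvec" (rotation vector, rad) and "tvec" (3), from world to camera coordinates, as OpenCV has them; the wrist camera has in their place "hand_eye" (4x4, takes a point from camera to tool coordinates, whose origin is the TCP and whose axes are the flange's). Camera axes: x right, y down, z forward; pixel columns grow to the right and rows downward; lengths in mm; the calibration is good to about 2 mm. A picture is of the moment at which its call begins: read the wrist's pose just before it. camera_model takes no time and is no camera call.
- job_done(): hands the job in; it is judged then, once.
The state is a dict: "clock": time; "joints": joint angles; "joint_vel": joint speeds; "joint_efforts": joint torques, N m; "position": TCP position; "ee_rot": TCP orientation; "contact_force": force on the tool from outside, world axes, zero at the start; "wrist_torque": the same for the moment, N m; "gripper_width": finger opening in mm; "grasp_force": force on a finger pad.
Only numpy, scipy, OpenCV 4.12 (cv2) and the standard library are available. Lean on these libraries where they do the work, as an engineer would, in place of code of your own. Each camera call takes 0.05 s, during which the arm holds its last target. There are 200 camera calls.

## Task

On top of the glass culture vessel a sprung hook probe rides on a short rail. Press its knob down so the hook comes out below, keep it pressed while you slide the probe along the rail until you feel the hook's shank come gently to rest against the brass terminal post, pause there a moment, then let go so the spring draws the hook up and holds the post. Do not push hard on the post (it bends), and leave the bottles and beaker where they stand.

Things in the scene. Friction and masses are not known exactly. Their poses are not given: they have to be found in the camera images.
- knob (a point): Centre of the probe's black round push knob (30 mm diameter, 22 mm high, upright), 104 mm above the vessel's head plate when not pressed. Can be gripped from above across its sides or pushed on its flat top; sinks with the plunger. Axes: z up; y along the rail towards the terminal (the way the hook's mouth faces); x away from the rail. Below it a 10 mm rod enters the 22 mm thick barrel.
- plunger (a joint): How far knob and hook are pressed down, 0 (up) to 0.016 m (stop). Spring: about 3 N at the start, 10 N at the stop. The hook passes under the post when pressed 0.011 m or more; caught on the post it rests at about 0.0075 m; with nothing caught it goes back to 0.
- carriage (a joint): Position of the probe's carriage on its rail, 0 to 0.095 m, growing towards the terminal (+y of the knob). Starts at 0 to 0.018 m. Slides with about 1.5 N of friction and stays where it is left.
- hook: Steel hook under the plunger: a flat lip 15.5 mm long (y), 8 mm wide (x), 3.5 mm thick. Origin: centre of the lip's upper face, on the knob's axis, 69.5 mm below point knob, 34.5 mm above the head plate when not pressed; axes as the knob's. Upright shank's inner face at y = -4 mm, upturned tip (2.5 mm high) at y = +4 to +7.5 mm; the mouth between is 8 mm.
- terminal: Grey plastic terminal block fixed on the head plate, 22 (x) by 64 (y) by 42 mm high, with a level slot in the face towards the rail. Origin at the centre of its underside, on the head plate; axes as the knob's. It carries the brass post (see point slot_mid).
- media_bottle_mid (a point): Centre of a standing blue-capped glass bottle, 72 mm diameter, 140 mm high; leave alone.
- acid_bottle_mid (a point): Centre of a standing small red-capped bottle, 54 mm diameter, 100 mm high; leave alone.
- beaker_mid (a point): Centre of a standing glass beaker, 68 mm diameter, 90 mm high; leave alone.
- slot_mid (a point): Middle of the block's slot, 30 mm above the head plate. The brass post, a level rod 6 mm thick, 43 mm long, sticks out of the slot towards the rail (-x), across the hook's path, clamped anywhere from -22 to +22 mm in y from this point: its place is not measured, feel for it. Its stiff rubber bush gives 1 mm per 6 N; more than 12 N from the hook bends it.

How it is judged (in metres and radians):
On the way, in this order (a step that is already met when the one before it is completed fails the run):
1. the knob is pressed down and the hook comes out (11 mm or more) (value of joint plunger above 0.011 m), for 0.1 s.
2. with the knob still pressed (10.5 mm or more), the hook rests against the post, felt at 0.8 N or more for 0.2 s (value of joint plunger above 0.0105 m and contact force between hook and terminal above 0.8 N), for 0.2 s.
At the end, for the whole second after the job is handed in: The knob is let go and the hook is caught on the post: the spring pulls the lip up against the post with 1 N or more, the plunger is held at 6 to 8.7 mm (neither back up at 0 nor still pressed), and plunger and carriage are at rest (value of joint plunger between 0.006 and 0.0087 m and contact force between hook and terminal above 1 N and velocity of joint plunger between -0.005 and 0.005 m/s and velocity of joint carriage between -0.005 and 0.005 m/s); the robot touches nothing.
It fails at once if more than 12 N between the hook and the post (contact force between hook and terminal above 12 N).
It fails at once if a bottle or the beaker shifted by more than 30 mm or tipped (distance of any of media_bottle_mid, acid_bottle_mid, beaker_mid from where it was at the start of the episode above 0.03 m or angle between any of media_bottle_mid, acid_bottle_mid, beaker_mid's own z axis and vertical above 0.4 rad).
It also fails if it takes over 61 s, if anything falls off the work surface, if the arm or the gripper's body presses on something with over 40 N, if the wrist force passes 120 N, or if a joint passes its speed limit or range.

## Working session

There is one attempt and no reset: what is moved stays moved. The work goes in short steps, Python scripts to look and compute and a shell command to move; the robot and the scene stay as the last step left them, time stands still between calls to the robot, and variables do not carry over. Pictures are saved under pics/ and viewed, at most 10 in all, crops included, and the job is handed in when it is done.

```bash
ls; mkdir -p pics
cat > h.py <<'E'
import numpy as np,cv2
from bench import read_state,get_image,camera_model
from scipy.spatial.transform import Rotation as R
def cam(n,s=None):
    m=camera_model(n);K=np.array(m["K"])
    if "hand_eye" in m:
        T=np.eye(4);T[:3,:3]=R.from_quat(s["ee_rot"]).as_matrix();T[:3,3]=s["position"]
        return K,T@np.array(m["hand_eye"])
    T=np.eye(4);T[:3,:3]=cv2.Rodrigues(np.array(m["rvec"],float))[0];T[:3,3]=np.ravel(m["tvec"])
    return K,np.linalg.inv(T)
def pt(K,T,u,v,d):
    return (T@np.r_[np.linalg.inv(K)@[u,v,1]*d,1])[:3]
def onz(K,T,u,v,z):
    r=T[:3,:3]@np.linalg.inv(K)@[u,v,1];return T[:3,3]+r*(z-T[2,3])/r[2]
E
python3 - <<'E'
from h import *
for n in("scene","top"):
    im,d=get_image(n);cv2.imwrite(f"pics/{n}.png",im);np.savez(f"pics/{n}",im=im,d=d)
    K,T=cam(n);print(n,K,T)
s=read_state();print(s)
E
```

```text
pics
scene [[495.65716444   0.         317.26034746]
 [  0.         495.65716444 193.34563894]
 [  0.           0.           1.        ]] [[-3.09308149e-01  6.47898006e-01 -6.96101029e-01  1.35280749e+03]
 [ 9.50808658e-01  1.97561134e-01 -2.38605309e-01  2.91094606e+02]
 [-1.70693955e-02 -7.35661452e-01 -6.77134303e-01  9.26161355e+02]
 [ 0.00000000e+00  0.00000000e+00  0.00000000e+00  1.00000000e+00]]
top [[454.02471176   0.         325.01593904]
 [  0.         454.02471176 193.67982909]
 [  0.           0.           1.        ]] [[ 2.32535345e-02 -9.97936137e-01  5.98559906e-02  5.50985004e+02]
 [-9.99728263e-01 -2.31138734e-02  3.02469549e-03  3.97846864e+01]
 [-1.63494915e-03 -5.99100604e-02 -9.98202440e-01  1.21820228e+03]
 [ 0.00000000e+00  0.00000000e+00  0.00000000e+00  1.00000000e+00]]
{'clock': 0.1, 'joints': array([-1.09040948e+00,  3.85492489e-01,  6.77019555e-03, -4.21433808e-04,
       -1.19400827e+00, -2.58584543e-01]), 'joint_vel': array([ 5.00312902e-04, -1.63069250e-03,  3.48401964e-03,  1.37070699e-03,
       -2.40435606e-05, -3.81383536e-04]), 'joint_efforts': array([-4.38737352e-04, -3.93318021e+01,  1.88928884e+01,  4.19793248e+00,
       -2.60651737e-03,  1.15297263e-05]), 'position': array([ 137.38306076, -609.18260615,  230.32825962]), 'ee_rot': array([-1.10596667e-01,  9.93864882e-01,  9.72581440e-04, -1.66618299e-04]), 'contact_force': array([ 0.03217952, -0.35707233, -0.81009453]), 'wrist_torque': array([0.00308167, 0.04292441, 0.02634746]), 'grasp_force': 0.0, 'gripper_width': 85.52727395956616}
```

View pics/scene.png

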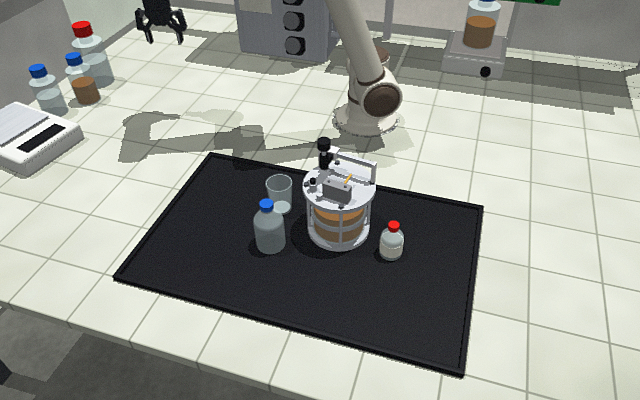

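View pics/top.png

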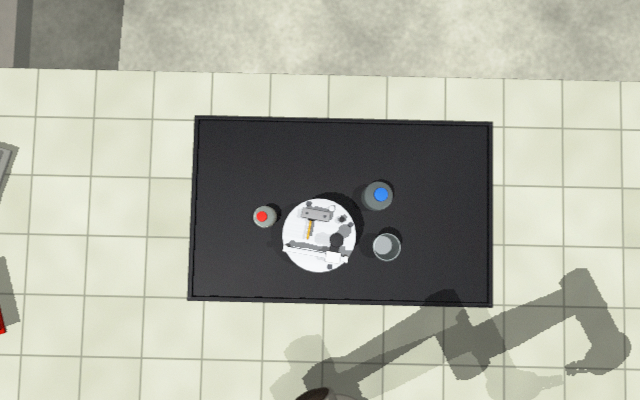

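The scene view shows the probe knob at about (323,144) and the block at (338,190). In the top view the rail runs from (285,243) to (350,258), the dark knob is near (337,240), the block is at (317,213) and the yellow post near (309,229). I'll enlarge both crops.

Run:
```python
from h import *
a=np.load("pics/top.npz");b=np.load("pics/scene.npz")
A=cv2.resize(a["im"][190:280,275:365],(540,540),interpolation=cv2.INTER_NEAREST)
B=cv2.resize(b["im"][130:220,285:385][:, :],(600,540),interpolation=cv2.INTER_NEAREST)
cv2.imwrite("pics/c1.png",A);cv2.imwrite("pics/c2.png",B)
K,T=cam("top");d=a["d"]
for u,v in[(337,240),(317,213),(309,229),(296,230),(320,238),(331,258),(305,213),(330,213),(290,243),(345,230)]:
    print("top",u,v,pt(K,T,u,v,d[v,u]).round())
hd=np.full((90,90),0)
for i in range(90):
    for j in range(90): hd[i,j]=pt(K,T,275+j,190+i,d[190+i,275+j])[2]
print("max z",hd.max());ys,xs=np.where(hd>hd.max()-12);print(xs.mean()+275,ys.mean()+190,len(xs))
print(pt(K,T,xs.mean()+275,ys.mean()+190,np.median(d[ys+190,xs+275])))
K,T=cam("scene");d=b["d"]
for u,v in[(323,142),(338,190),(323,145)]: print("sc",u,v,pt(K,T,u,v,d[v,u]).round())
```

```text
top 337 240 [512.  16. 273.]
top 317 213 [568.  60. 202.]
top 309 229 [532.  77. 192.]
top 296 230 [528. 108. 161.]
top 320 238 [511.  52. 159.]
top 331 258 [471.  27. 223.]
top 305 213 [568.  87. 203.]
top 330 213 [569.  31. 199.]
top 290 243 [498. 122. 157.]
top 345 230 [531.  -6. 156.]
max z 1218
318.3409090909091 237.5 44
[ 550.98500356   39.7846864  1218.20227851]
sc 323 142 [518.  21. 272.]
sc 338 190 [578.  74. 196.]
sc 323 145 [526.  23. 270.]
```

View pics/c1.png

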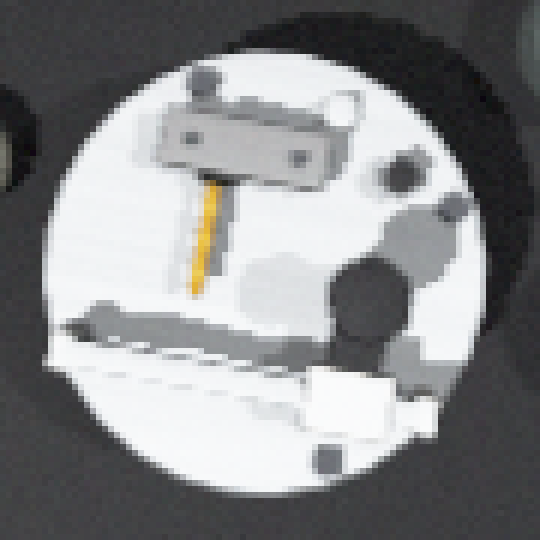

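View pics/c2.png

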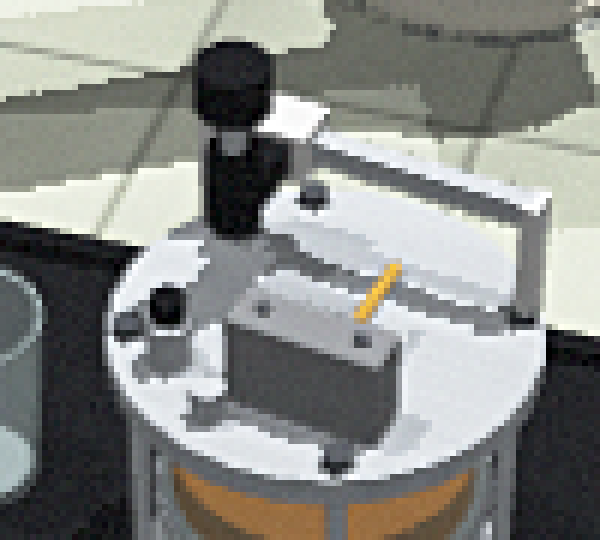

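The crops show the rail and block tilted about 7°, with the dark knob top at crop (369,300), i.e. full-frame (336.5,240), and the post running from (214,185) to (196,293). I'll compute the rail axes and where the knob and post lie.

Run:
```python
from h import *
a=np.load("pics/top.npz");im=a["im"].astype(int);K,T=cam("top")
c=lambda x,y,z:onz(K,T,275+x/6-.5,190+y/6-.5,z)
m=np.zeros(im.shape[:2],bool);d=a["d"]
sub=im.max(2)<70
# knob top by height
ys,xs=np.mgrid[190:280,275:365];P=np.array([pt(K,T,u,v,d[v,u]) for u,v in zip(xs.ravel(),ys.ravel())])
k=(P[:,2]>262)&(P[:,2]<285);print("knob",k.sum(),P[k].mean(0),np.ptp(P[k],0))
kx=(xs.ravel()[k].mean(),ys.ravel()[k].mean());print(kx,onz(K,T,*kx,273))
b=(P[:,2]>194)&(P[:,2]<208)&(P[:,0]>545);Q=P[b][:,:2].astype(np.float32);print("block",b.sum(),Q.mean(0),cv2.minAreaRect(Q))
r=(P[:,2]>212)&(P[:,2]<235);Q=P[r][:,:2].astype(np.float32);print("rail",r.sum(),P[r].mean(0),cv2.fitLine(Q,cv2.DIST_HUBER,0,.01,.01).ravel())
o=(im[:,:,2]>150)&(im[:,:,0]<100);v,u=np.where(o[190:280,275:365]);O=np.array([onz(K,T,x+275,y+190,190) for x,y in zip(u,v)])
print("post",len(u),O.mean(0),O.min(0),O.max(0))
print("plate",np.median(P[(P[:,2]>145)&(P[:,2]<170),2]))
s=read_state();M=R.from_quat(s["ee_rot"]).as_matrix();print(M.T@(np.r_[512,17,330]-s["position"]))
```

```text
knob 160 [513.21055242  16.36107568 273.23416805] [27.11904457 27.15533172 13.60103606]
(np.float64(336.6375), np.float64(239.45)) [513.19644063  16.35404587 273.        ]
block 286 [565.0188    61.165195] ((559.2882690429688, 48.26737976074219), (93.47380065917969, 30.114686965942383), 81.36430358886719)
rail 459 [479.54331619  48.66039909 218.43732149] [1.3610895e-01 9.9069387e-01 4.7987057e+02 5.7243412e+01]
post 34 [531.84854226  77.59688937 190.        ] [511.57535209  73.08180567 190.        ] [550.04997551  81.42865957 190.        ]
plate 158.43108568845742
[-503.09886576  528.7050491   -98.68873071]
```

```bash
python3 -m handwheel '[[0,0,-0.05,0,0,0,0.2],[0,0,-0.1,0,0,0,0.2],[-0.03,0.03,-0.1,0,0,0.05,0.2],[-0.06,0.063,-0.1,0,0,0.1,0.2],[-0.09,0.095,-0.1,0,0,0.15,0.2],[-0.12,0.126,-0.1,0,0,0.2,0.2],[-0.15,0.158,-0.1,0,0,0.25,0.2],[-0.18,0.19,-0.1,0,0,0.3,0.2],[-0.21,0.221,-0.1,0,0,0.36,0.2],[-0.24,0.252,-0.1,0,0,0.36,0.2]]'
python3 - <<'E'
from h import *
s=read_state();M=R.from_quat(s["ee_rot"]).as_matrix();print(s["gripper_width"],M,M.T@(np.r_[513.2,16.4,330]-s["position"]))
E
```

```text
clock: 1.35
position: [316.5, -309.6, 331.0]
ee_rot: [0.069, 0.998, 0.0, -0.0]
contact_force: [0.8, 0.5, 0.0]
gripper_width: 51.3
grasp_force: 0.0
51.322462558039845 [[-9.90397928e-01  1.38245560e-01 -3.29828746e-04]
 [ 1.38245418e-01  9.90397914e-01  4.18899501e-04]
 [ 3.84572698e-04  3.69279885e-04 -9.99999858e-01]] [-149.76557679  350.06562699    1.08675608]
```

```bash
python3 -m handwheel '[[-0.02,0.045,0,0,0,0,0.2],[-0.04,0.09,0,0,0,0,0.2],[-0.06,0.135,0,0,0,0,0.2],[-0.08,0.18,0,0,0,0,0.2],[-0.1,0.225,0,0,0,0,0.2],[-0.115,0.27,0,0,0,0,0.2],[-0.13,0.305,0,0,0,0,0.2],[-0.145,0.335,0,0,0,0,0.2],[-0.15,0.35,0,0,0,0,0.2],[-0.15,0.35,0,0,0,0,0.2]]'
python3 - <<'E'
from h import *
s=read_state();M=R.from_quat(s["ee_rot"]).as_matrix();print(s["gripper_width"],M.T@(np.r_[513.2,16.4,243]-s["position"]))
im,d=get_image("wrist");cv2.imwrite("pics/w1.png",im);np.savez("pics/w1",im=im,d=d,p=s["position"],q=s["ee_rot"])
K,T=cam("wrist",s)
ys,xs=np.mgrid[0:400:2,0:640:2];xs=xs.ravel();ys=ys.ravel()
P=np.array([pt(K,T,u,v,d[v,u]) for u,v in zip(xs,ys)])
k=(P[:,2]>262)&(P[:,2]<285)&(d[ys,xs]>0)&(np.hypot(P[:,0]-513,P[:,1]-16)<30);print(k.sum(),P[k].mean(0),np.ptp(P[k],0))
if k.sum():
    (u,v),r=cv2.minEnclosingCircle(np.c_[xs[k],ys[k]].astype(np.float32));print(u,v,r,onz(K,T,u,v,273))
E
```

```text
clock: 2.6
position: [512.8, 15.3, 330.7]
ee_rot: [0.069, 0.998, -0.0, -0.001]
contact_force: [0.5, 0.3, -0.3]
gripper_width: 51.3
grasp_force: 0.0
51.28051950510206 [-0.34847626  1.16094449 87.70977315]
300 [509.84289482  18.72171921 272.84724536] [28.74667038 28.92005417 12.576956  ]
319.5714416503906 217.0 19.509382247924805 [509.66192904  18.65724788 273.        ]
```

View pics/w1.png

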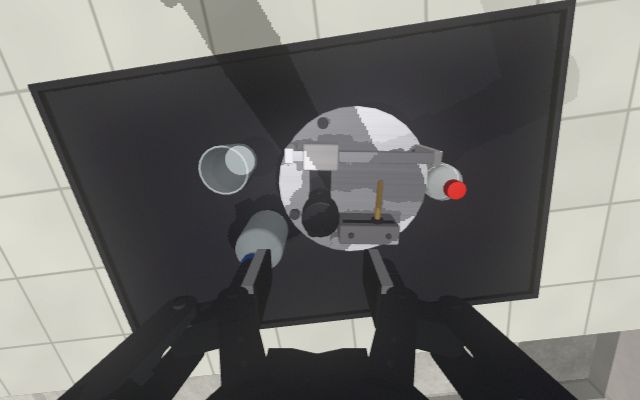

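The wrist view has the knob at (320,217) between the fingers and the rail level with the image rows, so the yaw is right. The post is at about (378,200). Next I descend and grip the knob across the rail direction.

```bash
python3 -m handwheel '[[0.001,0.002,0.02,0,0,0,0.2],[0.001,0.002,0.04,0,0,0,0.2],[0.001,0.002,0.06,0,0,0,0.2],[0.001,0.002,0.075,0,0,0,0.2],[0.001,0.002,0.084,0,0,0,0.2],[0.001,0.002,0.084,0,0,0,-0.2],[0.001,0.002,0.084,0,0,0,-0.5],[0.001,0.002,0.084,0,0,0,-0.5],[0.001,0.002,0.084,0,0,0,-0.5],[0.001,0.002,0.084,0,0,0,-0.5]]'
python3 - <<'E'
from h import *
a=np.load("pics/w1.npz");s=dict(position=a["p"],ee_rot=a["q"]);K,T=cam("wrist",s)
im=a["im"].astype(int);o=(im[:,:,2]-im[:,:,0]>50)&(im[:,:,1]-im[:,:,0]>25);o[:170]=0;o[230:]=0;o[:,:360]=0;o[:,:][:,400:]=0
v,u=np.where(o);O=np.array([onz(K,T,x,y,190) for x,y in zip(u,v)]);print(len(u),O.mean(0))
print((O.mean(0)[:2]-[509.7,18.7])@[.138,.99])
E
```

```text
clock: 3.9
position: [512.4, 16.9, 247.8]
ee_rot: [0.069, 0.998, -0.0, 0.0]
contact_force: [-2.4, -0.5, 1.3]
gripper_width: 28.1
grasp_force: 59.1
159 [531.21207401  79.35443872 190.        ]
63.01656054628692
```

Gripped. Now press 14 mm.

```bash
python3 -m handwheel '[[0,0,0.004,0,0,0,-0.5],[0,0,0.008,0,0,0,-0.5],[0,0,0.011,0,0,0,-0.5],[0,0,0.0135,0,0,0,-0.5],[0,0,0.0135,0,0,0,-0.5],[0,0,0.0135,0,0,0,-0.5]]'
```

```text
clock: 4.65
position: [512.5, 16.9, 235.3]
ee_rot: [0.069, 0.998, -0.0, 0.001]
contact_force: [-3.0, -0.7, 8.4]
gripper_width: 28.1
grasp_force: 59.7
```

```bash
python3 -m handwheel '[[0,0.003,0.001,0,0,0,-0.5],[0,0.008,0.001,0,0,0,-0.5],[0,0.014,0.001,0,0,0,-0.5],[0,0.02,0.001,0,0,0,-0.5],[0,0.026,0.001,0,0,0,-0.5],[0,0.032,0.001,0,0,0,-0.5],[0,0.038,0.001,0,0,0,-0.5],[0,0.044,0.001,0,0,0,-0.5],[0,0.047,0.001,0,0,0,-0.5],[0,0.05,0.001,0,0,0,-0.5]]'; python3 -m handwheel '[[0,0.0005,0,0,0,0,-0.5],[0,0.001,0,0,0,0,-0.5],[0,0.0015,0,0,0,0,-0.5],[0,0.002,0,0,0,0,-0.5]]'
```

```text
clock: 5.9
position: [520.2, 66.7, 234.8]
ee_rot: [0.069, 0.998, 0.0, 0.002]
contact_force: [-1.3, -1.0, 10.0]
gripper_width: 28.1
grasp_force: 60.0
clock: 6.4
position: [520.5, 68.6, 234.8]
ee_rot: [0.069, 0.998, 0.0, 0.002]
contact_force: [-2.1, -0.9, 7.4]
gripper_width: 28.1
grasp_force: 60.0
```

```bash
python3 -m handwheel '[[0,0.0005,0,0,0,0,-0.5],[0,0.001,0,0,0,0,-0.5],[0,0.0015,0,0,0,0,-0.5]]';python3 -m handwheel '[[0,0.0005,0,0,0,0,-0.5],[0,0.001,0,0,0,0,-0.5],[0,0.0015,0,0,0,0,-0.5]]';python3 -m handwheel '[[0,0.0005,0,0,0,0,-0.5],[0,0.001,0,0,0,0,-0.5],[0,0.001,0,0,0,0,-0.5]]'
```

```text
clock: 6.78
position: [520.8, 70.1, 234.8]
ee_rot: [0.069, 0.998, 0.0, 0.002]
contact_force: [-1.5, -1.7, 9.5]
gripper_width: 28.6
grasp_force: 60.0
clock: 7.15
position: [521.0, 71.6, 234.8]
ee_rot: [0.069, 0.998, 0.0, 0.002]
contact_force: [-1.8, -0.8, 9.0]
gripper_width: 27.9
grasp_force: 60.0
clock: 7.52
position: [521.2, 72.6, 234.8]
ee_rot: [0.069, 0.998, 0.0, 0.002]
contact_force: [-2.2, -2.3, 8.6]
gripper_width: 28.2
grasp_force: 60.0
```

```bash
python3 -m handwheel '[[0,0.0005,0,0,0,0,-0.5],[0,0.001,0,0,0,0,-0.5],[0,0.001,0,0,0,0,-0.5]]'
```

```text
clock: 7.9
position: [521.3, 73.6, 234.8]
ee_rot: [0.069, 0.998, 0.0, 0.002]
contact_force: [-1.9, -1.5, 8.9]
gripper_width: 28.3
grasp_force: 60.0
```

```bash
python3 -m handwheel '[[0,0.0005,0,0,0,0,-0.5],[0,0.001,0,0,0,0,-0.5],[0,0.001,0,0,0,0,-0.5]]'|grep -E "pos|cont";python3 -m handwheel '[[0,0.0005,0,0,0,0,-0.5],[0,0.0005,0,0,0,0,-0.5]]'|grep -E "pos|cont"
```

```text
position: [521.4, 74.6, 234.8]
contact_force: [-2.8, -1.3, 9.1]
position: [521.5, 75.1, 234.8]
contact_force: [-1.6, -1.4, 9.1]
```

```bash
python3 -m handwheel '[[0,0.0005,0,0,0,0,-0.5],[0,0.0005,0,0,0,0,-0.5]]'|grep -E "pos|cont"; python3 -m handwheel '[[0,0.0005,0,0,0,0,-0.5],[0,0.0005,0,0,0,0,-0.5]]'|grep -E "pos|cont"
```

```text
position: [521.6, 75.6, 234.9]
contact_force: [-1.9, -0.6, 7.7]
position: [521.7, 76.1, 234.8]
contact_force: [-1.7, -0.6, 9.0]
```

```bash
python3 -m handwheel '[[0,0.0005,0,0,0,0,-0.5],[0,0.0005,0,0,0,0,-0.5]]'|grep -E "pos|cont"; python3 -m handwheel '[[0,0.0005,0,0,0,0,-0.5],[0,0.0005,0,0,0,0,-0.5]]'|grep -E "pos|cont"
```

```text
position: [521.8, 76.6, 234.8]
contact_force: [-1.8, -1.7, 8.1]
position: [521.8, 77.1, 234.9]
contact_force: [-1.9, -1.2, 8.2]
```

```bash
python3 -m handwheel '[[0,0.0005,0,0,0,0,-0.5],[0,0.0005,0,0,0,0,-0.5]]'|grep -E "pos|cont"
```

```text
position: [521.9, 77.6, 234.9]
contact_force: [-2.2, -0.9, 8.4]
```

```bash
python3 -m handwheel '[[0,0.0005,0,0,0,0,-0.5],[0,0.0005,0,0,0,0,-0.5]]'|grep -E "pos|cont"
```

```text
position: [522.0, 78.1, 234.9]
contact_force: [-1.4, -1.6, 9.1]
```

```bash
python3 -m handwheel '[[0,0.0005,0,0,0,0,-0.5],[0,0.0005,0,0,0,0,-0.5]]'|grep -E "pos|cont"
```

```text
position: [522.1, 78.6, 234.9]
contact_force: [-1.8, -1.0, 9.1]
```

```bash
python3 -m handwheel '[[0,0.0005,0,0,0,0,-0.5],[0,0.0005,0,0,0,0,-0.5]]'|grep -E "pos|cont"
```

```text
position: [522.1, 79.1, 234.9]
contact_force: [-1.1, -1.3, 8.5]
```

```bash
python3 -m handwheel '[[0,0.0005,0,0,0,0,-0.5],[0,0.0005,0,0,0,0,-0.5]]'|grep -E "pos|cont"
```

```text
position: [522.2, 79.6, 234.9]
contact_force: [-1.6, -0.9, 8.9]
```

```bash
python3 -m handwheel '[[0,0.0005,0,0,0,0,-0.5],[0,0.0005,0,0,0,0,-0.5]]'|grep -E "pos|cont"
```

```text
position: [522.3, 80.1, 234.9]
contact_force: [-1.9, -0.7, 8.9]
```

```bash
python3 -m handwheel '[[0,0.0005,0,0,0,0,-0.5],[0,0.0005,0,0,0,0,-0.5]]'|grep -E "pos|cont"
```

```text
position: [522.4, 80.6, 234.9]
contact_force: [-3.3, -1.0, 8.9]
```

```bash
python3 -m handwheel '[[0,0.0005,0,0,0,0,-0.5],[0,0.0005,0,0,0,0,-0.5]]'|grep -E "pos|cont"
```

```text
position: [522.5, 81.1, 234.9]
contact_force: [-1.6, -1.0, 9.2]
```

```bash
python3 -m handwheel '[[0,0.0005,0,0,0,0,-0.5],[0,0.0005,0,0,0,0,-0.5]]'|grep -E "pos|cont"
```

```text
position: [522.5, 81.4, 234.9]
contact_force: [-1.4, -1.3, 8.9]
```

```bash
python3 -m handwheel '[[0,0.0004,0,0,0,0,-0.5],[0,0.0004,0,0,0,0,-0.5]]'|grep -E "pos|cont"
```

```text
position: [522.5, 81.6, 234.9]
contact_force: [-1.7, -3.1, 8.4]
```

```bash
python3 -m handwheel '[[0,0.0004,0,0,0,0,-0.5],[0,0.0004,0,0,0,0,-0.5]]'|grep -E "pos|cont"
```

```text
position: [522.5, 81.8, 234.9]
contact_force: [-2.3, -4.1, 8.4]
```

Contact: the force along the rail has risen about 3 N and the arm is lagging its command. I'll pause here.

```bash
python3 -m handwheel '[[0,0,0,0,0,0,-0.5],[0,0,0,0,0,0,-0.5],[0,0,0,0,0,0,-0.5],[0,0,0,0,0,0,-0.5]]'|grep -E "pos|cont"; python3 -m handwheel '[[0,0,0,0,0,0,-0.5],[0,0,0,0,0,0,-0.5]]'|grep -E "pos|cont"
```

```text
position: [522.5, 81.7, 234.9]
contact_force: [-1.6, -3.5, 7.9]
position: [522.5, 81.8, 234.9]
contact_force: [-1.8, -3.3, 7.6]
```

The force holds steady about 2.4 N above the sliding baseline with the knob still pressed about 13 mm. Now I ease the knob up most of the way so the spring can't snap, then open.

```bash
python3 -m handwheel '[[0,0,-0.001,0,0,0,-0.5],[0,0,-0.002,0,0,0,-0.5],[0,0,-0.003,0,0,0,-0.5],[0,0,-0.004,0,0,0,-0.5],[0,0,-0.004,0,0,0,-0.5]]'; python3 -m handwheel '[[0,0,0,0,0,0,-0.3],[0,0,0,0,0,0,-0.1],[0,0,0,0,0,0,0.1],[0,0,0,0,0,0,0.2],[0,0,0,0,0,0,0.2]]'; python3 -m handwheel '[[0,0,-0.01,0,0,0,0.2],[0,0,-0.03,0,0,0,0.2],[0,0,-0.06,0,0,0,0.2],[0,0,-0.09,0,0,0,0.2],[0,0,-0.09,0,0,0,0.2],[0,0,-0.09,0,0,0,0.2]]'
python3 - <<'E'
from h import *
s=read_state();im,d=get_image("wrist");K,T=cam("wrist",s)
ys,xs=np.mgrid[150:300,240:400];xs=xs.ravel();ys=ys.ravel()
P=np.array([pt(K,T,u,v,d[v,u]) for u,v in zip(xs,ys)])
k=(P[:,2]>250)&(P[:,2]<285)&(np.hypot(P[:,0]-522,P[:,1]-81)<25);print(k.sum(),P[k].mean(0),np.median(P[k,2]))
cv2.imwrite("pics/w2.png",im)
im,d=get_image("scene");cv2.imwrite("pics/s2.png",cv2.resize(im[130:230,285:385],(600,600),interpolation=cv2.INTER_NEAREST))
E
```

```text
clock: 13.65
position: [522.5, 81.8, 238.4]
ee_rot: [0.069, 0.998, -0.0, 0.002]
contact_force: [0.0, -3.7, 6.5]
gripper_width: 28.5
grasp_force: 59.8
clock: 14.28
position: [521.3, 82.4, 236.6]
ee_rot: [0.069, 0.998, 0.0, -0.0]
contact_force: [0.3, 0.2, 0.7]
gripper_width: 51.1
grasp_force: 0.0
clock: 15.02
position: [521.0, 82.2, 326.6]
ee_rot: [0.069, 0.998, 0.0, -0.0]
contact_force: [0.6, -0.6, -0.4]
gripper_width: 51.2
grasp_force: 0.0
1215 [519.27442092  82.56916363 265.12540229] 266.34115352389773
```

View pics/s2.png

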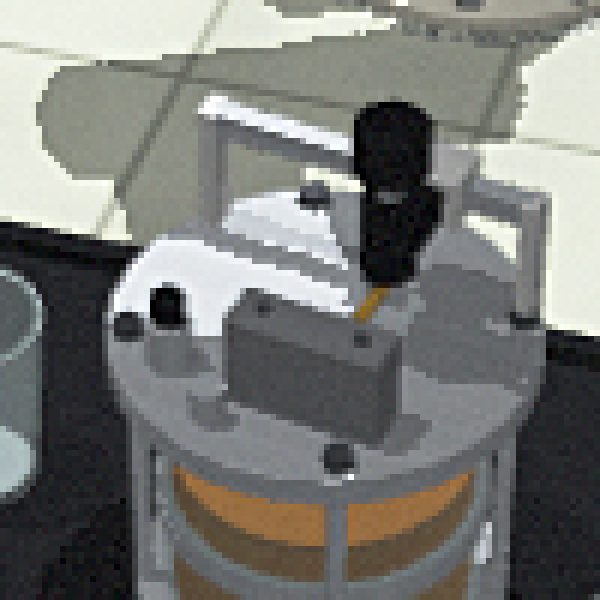

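The knob stands over the post, with the rod between knob and barrel visibly shorter. Its top is at 266 mm against 273 mm at the start, so it is held about 7 mm down. The hook is caught and the arm is clear.

```bash
python3 -c "from bench import job_done;print(job_done())"
```

```text
the job is handed in; nothing more can be done
None
```

The job is handed in: I pressed the knob, slid the probe until the hook touched the post at about 2.4 N, paused, and let go, and the last camera depth reading put the knob about 7 mm down, which fits the hook holding the post; the verdict was not shown.

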